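# Clamp the whetstone in its holder

## Robot

A 7-joint arm with a two-finger parallel gripper is mounted at the origin on a cart in front of the work surface, level with it; the furniture and walls round the work are solid. World frame = base frame: x ahead of the robot, y to its left, z up, the work surface at z = 0. Lengths are in m, angles in rad, forces in N, time in s.
With the tool pointing down it reaches from about 0.4 to 0.9 m from the base axis. Payload 5.6 kg.
Tool frame: the origin (TCP) lies midway between the tips of the shut fingers; the grasp point (between the pads) lies 19 mm behind it; z points along the fingers, y is the line along which they close (so a half turn about z gives the same grasp; the last joint's range is limited). The gripper opens to 92 mm and grips with 3 to 60 N. Pads are 20 mm wide; open, the fingers measure 128 mm over their backs; the gripper's body (75 mm by 189 mm) begins 69 mm behind the grasp point.
Start: joints at [-0.043, 0.468, -0.012, 1.603, 0.006, 1.071, -0.056], TCP at [0.65, -0, 0.187] pointing down, gripper open.
Joint ranges: [-2.53, 2.53], [-0.31, 2.02], [-1.57, 1.55], [0.28, 2.44], [-1.29, 4.43], [0.15, 1.84], [-2.92, 2.92]. Speed limits (rad/s): [2.57, 2.57, 3.14, 3.14, 3.14, 3.14, 3.14].

## Interface

Orientations are given as a 3x3 rotation matrix whose columns are the frame's x, y, z axes.
In Python, from station import env, effector, solver, viewer, workorder, search_frame, tip_of gives the robot as it stands. Calls block until the motion is done:
- env.reach(position, orientation): joint-space move of the TCP to a pose.
- env.movel(position, frame=None, rate=0.15): straight line of the TCP; frame=None keeps the orientation; rate is the mean speed in m/s.
- env.goto_joints(angles): joint-space move.
- effector.release() and effector.grasp(squeeze=None): open the fingers fully, or close them until they stop; squeeze is the grip in N (None keeps the last).
- env.pause(seconds).
- solver.inverse_kinematics(position, orientation): joint angles nearest the present ones, or None.
- env.sense(): the state.
- viewer.read_camera(name): name is "scene" or "side" or "wrist"; returns (picture, depth): 384x512x3 uint8, red, green, blue; 384x512 float32, m along the optical axis (not along the pixel's ray), 0 where there is no reading.
- viewer.camera_info(name): a dict with "intrinsics" (3x3 intrinsics, pixels), "eye" and "rotation" of the camera in the world; the wrist camera has in their place "T_tool_cam" (4x4, takes a point from camera to tool coordinates, whose origin is the TCP and whose axes are the flange's). Camera axes: x right, y up, looking along -z (the intrinsics and any distortion apply to the point x, -y, -z); pixel columns grow to the right and rows downward; lengths in m; the calibration is good to about 2 mm. A picture is of the moment at which its call begins: read the wrist's pose just before it. camera_info takes no time and is no camera call.
A pose or a line that the arm cannot do raises env.PlanningError and nothing moves.
- workorder.finish_job(): hands the job in; it is judged then, once.
Trained networks look in the newest picture that a camera, given by its name, has taken for a name from the list of things; names that differ only in an ending like _2 or _b are one class to them, and where a whole thing is asked for, a point or a joint stands for the part that bears it (a point fixed in the world has none). Each returns a list of dicts, best first, with "score" (0 to 1); they miss things now and then, are a little off and sometimes report something else, mostly with a low value. They report only what shows in the picture. A call takes as long as a camera call.
- search_frame(camera, name): "at" ([x, y, z] in m, in world coordinates, good to about 4 mm: the middle of the surface that is visible of it).
- tip_of(camera, name): "at" ([x, y, z] in m, in world coordinates, good to about 4 mm: a listed point, or the origin of a listed thing).
The state is a dict: "t": time; "joint_positions": joint angles; "joint_velocities": joint speeds; "tau": joint torques, N m; "ee_pos": TCP position; "tcp_rot": TCP orientation; "wrist_force": force on the tool from outside, world axes, zero at the start; "moment": the same for the moment, N m; "gripper_width": finger opening in m; "grasp_force": force on a finger pad.
Only numpy, scipy, OpenCV 4.12 (cv2) and the standard library are available. Lean on these libraries where they do the work, as an engineer would, in place of code of your own. Each camera call takes 0.05 s, during which the arm holds its last target. There are 200 camera calls.

## Task

Get the whetstone ready for sharpening: gently lay the long stone flat in the bed of its holder, between the side guides, then turn the eccentric knob clockwise until its lobe has pushed the stone right up against the rubber stop and bears on it firmly. Tighten it by feel, hand-firm and no more, because a forced cam cracks the stone; leave everything else on the worktop where it is and let go.

Things in the scene. Friction and masses are not known exactly. Their poses are not given: they have to be found in the camera images.
- stone_center (a point): Centre of the whetstone (15 mm above its underside), a plain loose grey block 170 x 50 x 30 mm (dark grey lower layer, light grey upper layer), 0.46 kg (up to a tenth more or less), lying flat by itself on the right of the worktop. Its x axis runs along the 170 mm length, z up; either end may face the stop. Take it across the 50 mm width near its middle.
- stone: The same whetstone; origin at the centre of its underside, same axes.
- holder: Whetstone holder fixed to the worktop: wooden base 322 x 86 mm, flat top (the bed) 20 mm above the worktop. Origin on the worktop under its middle; x runs along the base from the rubber stop to the eccentric knob, z up. The rubber-faced steel stop stands across the negative-x end, 24 mm high over the bed, bevelled; the user can set it: its face lies anywhere from x = -93 to -87 mm. The rubber yields 1 mm at 25 N.
- bed (a point): Middle of the bed on the holder's top, 20 mm above the worktop, axes as the holder's: the stone's middle can be set down here, with about 2.5 mm play both ways along x while the knob is as found. Home against the stop, the stone's centre is 2 to 9 mm farther towards the stop.
- guides (a point): Same point, 15 mm higher, level with the tops of the four sheet-steel side guides that keep the stone on the centre line: upright faces at y = +-27 mm (2 mm play each side), 15 mm high over the bed, lips flared outward, each 24 mm long, centred at x = -63 and +53 mm of the holder; between them is room for fingers beside the stone.
- cam_knob: Eccentric knob on an upright pivot at x = +104 mm, y = 0 of the holder. Origin on the pivot at worktop height, z up; x points from the pivot to the centre of the eccentric disc. Black bar grip on top: 40 mm long (along y), 14 mm wide (x), from 56 to 90 mm above the worktop, centred on the pivot. As found, x lies 0.2 to 0.4 rad clockwise from above of the holder's x; it turns 0 to 3 rad clockwise.
- knob_grip (a point): Where to hold the knob: on its pivot, 76 mm above the worktop, in the bar grip; axes as the knob's. Turning it takes about 0.2 N m while free (dry friction), little more while the disc only slides the loose stone along the bed, and climbs steeply, about 0.025 N m per newton of clamping, once the stone meets the stop. It stays clamped by friction when let go.
- lobe (a point): Centre of the eccentric steel disc under the knob: radius 26 mm, from 26 to 44 mm above the worktop, top edge bevelled 5 mm to lead the stone in, centre 11 mm off the pivot. It comes to bear after 0.7 to 1.5 rad of clockwise turning. Hand-firm is 6 to 20 N between disc and stone (0.5 to 0.7 N m on the knob); more than 40 N cracks the stone.
- rubbing_stone: Small grey rubbing stone 70 x 42 x 24 mm, loose, not to be used; origin under its middle.
- glass: Drinking glass, 81 mm wide, 93 mm high, loose; origin under its middle. Leave it.
- salt: Salt shaker, 44 mm wide, 90 mm high, loose; origin under its middle. Leave it.
- tin: Flat round tin, 86 mm wide, 40 mm high, loose; origin under its middle. Leave it.
- mug: Green mug with a handle, 86 mm wide (118 with the handle), 96 mm high, loose, at the right front by the sink; origin under its middle. Leave it.

How it is judged:
By the outcome, as a careful person would: the job done as asked, in the order asked, and still so for the second after the job is handed in, with the robot touching nothing.
It also fails if it takes over 64 s, if anything falls off the work surface, if the arm or the gripper's body presses on something with over 40 N, if the wrist force passes 120 N, or if a joint passes its speed limit or range.

## Working session

There is one attempt and no reset: what is moved stays moved. The work goes in short steps, each a Python script; the robot and the scene stay as the last script left them, time stands still between calls to the robot, and variables do not carry over. Pictures are saved under pics/ and viewed, at most 10 in all, crops included, and the job is handed in when it is done.

```bash
ls; mkdir -p pics; cat > h.py <<'E'
import numpy as np, cv2
from station import env, effector, solver, viewer, workorder, search_frame, tip_of
def cloud(cam, s=None):
    s=env.sense(); pic,d=viewer.read_camera(cam); ci=viewer.camera_info(cam)
    K=np.array(ci["intrinsics"]); v,u=np.mgrid[:d.shape[0],:d.shape[1]]
    P=np.stack([(u-K[0,2])/K[0,0]*d,-(v-K[1,2])/K[1,1]*d,-d],-1)
    if "eye" in ci: R=np.array(ci["rotation"]);t=np.array(ci["eye"])
    else:
        T=np.array(ci["T_tool_cam"]);Rt=np.array(s["tcp_rot"]);R=Rt@T[:3,:3];t=Rt@T[:3,3]+np.array(s["ee_pos"])
    W=P@R.T+t; W[d==0]=np.nan
    return pic,W
def down(yaw):  # tool z down, tool y axis at angle yaw in world
    y=np.array([np.cos(yaw),np.sin(yaw),0]);z=np.array([0,0,-1.]);return np.stack([np.cross(y,z),y,z],1)
def save(n,p): cv2.imwrite("pics/"+n,cv2.cvtColor(p,cv2.COLOR_RGB2BGR))
E
python3 - <<'E'
from h import *
pics=[]
for c in("scene","side"):
    p,W=cloud(c); np.savez(f"{c}.npz",p=p,W=W); pics.append(p); print(c,{k:np.round(v,3).tolist() if not isinstance(v,(str,dict)) else v for k,v in viewer.camera_info(c).items()})
    for n in("stone_center","holder","bed","knob_grip","lobe","cam_knob"):
        print(n,[(np.round(r["at"],4).tolist(),round(r["score"],2)) for r in tip_of(c,n)[:2]])
save("a.png",cv2.resize(np.vstack(pics),(400,600))) 
save("s.png",pics[0])
s=env.sense();print(s["t"],s["tcp_rot"],viewer.camera_info("wrist"))
E
```

```text
pics
scene {'intrinsics': [[422.045, 0.0, 257.258], [0.0, 422.045, 188.187], [0.0, 0.0, 1.0]], 'eye': [-0.366, 0.6, 0.703], 'rotation': [[-0.578, 0.395, -0.714], [-0.816, -0.277, 0.507], [0.003, 0.876, 0.483]]}
stone_center [([0.4791, -0.2877, 0.0169], 0.9), ([0.4801, -0.2871, 0.0003], 0.38)]
holder [([0.4959, 0.1263, 0.0004], 0.73)]
bed [([0.4967, 0.1284, 0.0204], 0.81), ([0.3949, 0.1024, 0.0774], 0.2)]
knob_grip [([0.3929, 0.1018, 0.0795], 0.74)]
lobe [([0.3808, 0.1, 0.0359], 0.61)]
cam_knob [([0.3936, 0.0998, 0.0019], 0.69)]
side {'intrinsics': [[397.24, 0.0, 257.762], [0.0, 397.24, 196.57], [0.0, 0.0, 1.0]], 'eye': [-0.678, -0.852, 0.792], 'rotation': [[0.499, 0.387, -0.775], [-0.866, 0.202, -0.457], [-0.021, 0.9, 0.436]]}
stone_center [([0.4803, -0.2859, 0.0161], 0.69)]
holder [([0.4959, 0.1265, -0.001], 0.63)]
bed [([0.4964, 0.1318, 0.0187], 0.71), ([0.4941, 0.1229, 0.0347], 0.61)]
knob_grip [([0.636, 0.3853, 0.0022], 0.61), ([0.3906, 0.1025, 0.0734], 0.5)]
lobe [([0.3793, 0.0999, 0.0324], 0.5)]
cam_knob [([0.3942, 0.1011, -0.0005], 0.55)]
0.7 [[ 6.95652898e-05  9.99999996e-01  5.55126600e-05]
 [ 9.99999997e-01 -6.95628557e-05 -4.38483664e-05]
 [-4.38445046e-05  5.55157102e-05 -9.99999997e-01]] {'intrinsics': array([[314.88710889,   0.        , 256.95175897],
       [  0.        , 314.88710889, 184.96024412],
       [  0.        ,   0.        ,   1.        ]]), 'T_tool_cam': array([[-1.85399225e-04,  9.69129202e-01,  2.46553354e-01,
         6.94309444e-02],
       [ 9.99999908e-01,  2.75158677e-04, -3.29604525e-04,
         1.84432551e-04],
       [-3.87270664e-04,  2.46553270e-01, -9.69129163e-01,
        -1.96878437e-01],
       [ 0.00000000e+00,  0.00000000e+00,  0.00000000e+00,
         1.00000000e+00]])}
```

View pics/s.png

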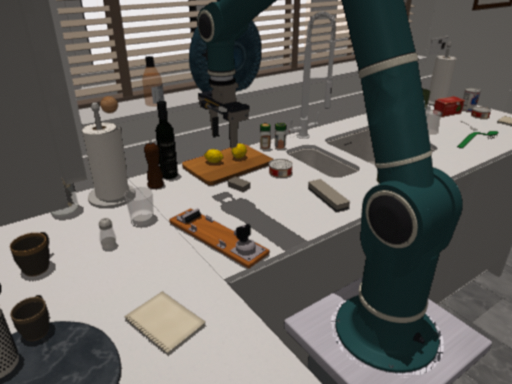

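View pics/a.png

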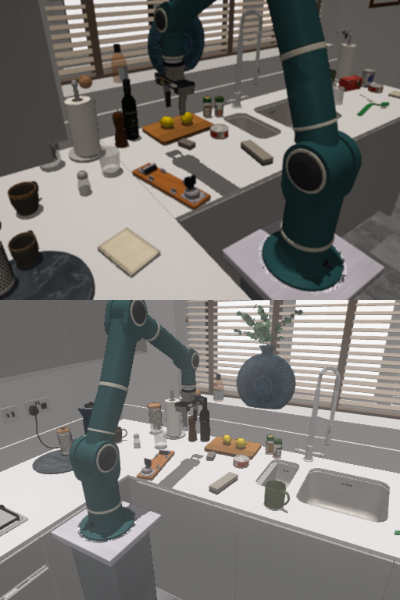

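The scene picture shows the holder around pixel (215,235), its knob at (243,237) and stop at (190,215). The whetstone is at (328,194) and the small rubbing stone at (239,184). Next I'll view the stone and the holder from above with the wrist camera.

```bash
python3 - <<'E'
from h import *
pts=[]
for c in("scene","side"):
    W=np.load(c+".npz")["W"];m=(abs(W[...,2]-.03)<.006)&(np.hypot(W[...,0]-.48,W[...,1]+.287)<.11)
    q=W[m];r=cv2.minAreaRect(q[:,:2].astype(np.float32)*1000);print(c,len(q),r,np.median(q[:,2]));
    b=cv2.boxPoints(r); e=[b[1]-b[0],b[2]-b[1]]; e=max(e,key=np.linalg.norm); yaw=np.arctan2(e[1],e[0]); print(yaw)
# look from above stone: camera offset along tool x
def look(n,x,y,h,toolyaw):
    R=down(toolyaw); p=np.array([x,y,h])-R[:,0]*.04
    env.reach(p,R); pic,W=cloud("wrist"); np.savez(n+".npz",p=pic,W=W); return pic
yaw=(yaw+np.pi/2)%np.pi-np.pi/2
yy=yaw+np.pi/2
R0=None
p1=look("w1",.48,-.287,.25,0.0)
for n in("stone_center",): print([(np.round(r["at"],4),r["score"]) for r in tip_of("wrist",n)[:2]])
p2=look("w2",.495,.127,.25,0.0)
for n in("holder","bed","knob_grip","lobe","cam_knob"): print(n,[(np.round(r["at"],4).tolist(),round(r["score"],2)) for r in tip_of("wrist",n)[:2]])
save("w.png",cv2.resize(np.vstack([p1,p2]),(400,600))); save("w2.png",p2)
s=env.sense();print(s["t"],s["joint_positions"])
for n,c in(("w1",(.48,-.287)),):
    W=np.load(n+".npz")["W"];m=(abs(W[...,2]-.03)<.004)&(np.hypot(W[...,0]-c[0],W[...,1]-c[1])<.12);q=W[m]
    print(len(q),cv2.minAreaRect(q[:,:2].astype(np.float32)*1000),np.median(q[:,2]))
E
```

```text
scene 468 ((479.580078125, -284.773681640625), (53.81816482543945, 173.72412109375), 80.04203796386719) 0.030761789416593244
-0.17379911
side 347 ((481.516845703125, -288.0167236328125), (56.48011016845703, 177.1553955078125), 80.0219497680664) 0.028043805497365515
-0.17414975
[(array([ 0.4827, -0.2901,  0.0164]), 0.84)]
holder [([0.4928, 0.1221, -0.0031], 0.92)]
bed [([0.4979, 0.1269, 0.0182], 0.73)]
knob_grip [([0.392, 0.1095, 0.0742], 0.93)]
lobe [([0.3784, 0.1021, 0.0366], 0.66)]
cam_knob [([0.3914, 0.1019, -0.0022], 0.55)]
4.0333 [-0.1012397   0.16237158 -0.15441237  1.87567899  0.02787584  1.10572814
 -0.2673371 ]
4975 ((480.12762451171875, -286.1606750488281), (50.091209411621094, 169.98898315429688), 80.16442108154297) 0.02879299482416664
```

View pics/w.png

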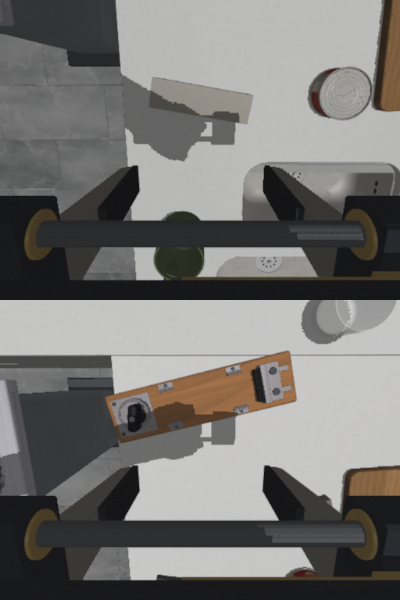

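View pics/w2.png

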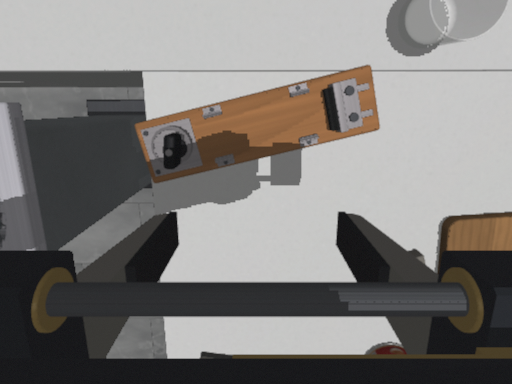

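The wrist view shows the holder clearly: knob at about (172,150), stop at (345,105), nothing between the guides. I'll fit the holder rectangle and the bar, then pick up the stone.

```bash
python3 - <<'E'
from h import *
d=np.load("w2.npz");W,p=d["W"],d["p"].astype(int)
near=np.hypot(W[...,0]-.495,W[...,1]-.127)<.19
m=near&(abs(W[...,2]-.019)<.006); q=W[m]
n=(m*255).astype(np.uint8); n=cv2.morphologyEx(n,cv2.MORPH_OPEN,np.ones((3,3),np.uint8)); q=W[n>0]
r=cv2.minAreaRect(q[:,:2].astype(np.float32)*1000);print("holder",len(q),r,np.median(q[:,2]))
k=near&(W[...,2]>.08)&(W[...,2]<.097)&(np.hypot(W[...,0]-.392,W[...,1]-.102)<.05);q=W[k]
print("bar",len(q),cv2.minAreaRect(q[:,:2].astype(np.float32)*1000),np.median(q[:,2]),q[:,:2].mean(0))
for yaw in (80.2,-99.8,104,-76):
    for pos in((.48,-.286,.1),(.4955,.127,.1)): print(yaw,np.round(solver.inverse_kinematics(pos,down(np.radians(yaw))),2) )
for yaw in(-3,-60,-95,177,120,85):
    q=solver.inverse_kinematics((.392,.102,.057),down(np.radians(yaw)));print(yaw,None if q is None else np.round(q,2))
E
```

```text
holder 11993 ((495.3933410644531, 127.68731689453125), (321.1937561035156, 86.10417938232422), 13.441976547241211) 0.018807707961142894
bar 443 ((394.51373291015625, 103.41028594970703), (39.67525100708008, 14.054234504699707), 86.32142639160156) 0.08810711249814818 [0.39519927 0.10432605]
80.2 [ 0.52  0.42 -0.05  1.9   0.03  0.82  1.85]
80.2 [-0.05  0.38 -0.32  2.    0.17  0.79  0.93]
-99.8 [ 0.25  0.43  0.28  1.92 -0.16  0.82 -1.12]
-99.8 [-0.34  0.35  0.03  2.02 -0.02  0.78 -2.04]
104 [ 0.56  0.43 -0.11  1.9   0.06  0.82  2.24]
104 [-0.01  0.38 -0.37  1.99  0.19  0.8   1.33]
-76 [ 0.28  0.42  0.25  1.92 -0.14  0.82 -0.73]
-76 [-0.3   0.35 -0.02  2.01  0.01  0.78 -1.65]
-3 [-0.17  0.28 -0.18  2.27  0.09  0.6  -0.48]
-60 [-0.26  0.28 -0.09  2.27  0.04  0.59 -1.43]
-95 [-0.32  0.27 -0.02  2.28  0.01  0.59 -2.01]
177 [ 0.13  0.33 -0.53  2.25  0.28  0.62  2.49]
120 [ 0.02  0.31 -0.4   2.26  0.21  0.61  1.56]
85 [-0.05  0.3  -0.32  2.26  0.16  0.61  0.99]
```

```bash
python3 - <<'E'
from h import *
R=down(np.radians(80.16-180))
env.reach([.4801,-.2862,.09],R); env.movel([.4801,-.2862,.005],rate=.12)
effector.grasp(25); s=env.sense(); print(s["gripper_width"],s["grasp_force"],s["ee_pos"],s["wrist_force"])
env.movel([.4801,-.2862,.10],rate=.12); s=env.sense(); print(s["gripper_width"],s["wrist_force"],s["moment"])
R=down(np.radians(103.44-180)); env.reach([.4954,.1277,.11],R)
s=env.sense();print(s["t"],s["ee_pos"],s["wrist_force"],s["moment"])
p,W=cloud("wrist");np.savez("w3.npz",p=p,W=W);save("w3.png",p)
E
```

```text
0.00036213990482704417 0.0 [ 0.48007339 -0.28617798  0.00499234] [0.39003017 0.01050259 0.59444805]
0.0003972645301914446 [ 0.35834221  0.42434228 -0.88639334] [0.07918634 0.1315854  0.0572384 ]
10.225 [0.49580497 0.12616628 0.10991081] [0.37834828 0.46997165 0.07574819] [ 0.02350653  0.08429105 -0.03209094]
```

View pics/w3.png

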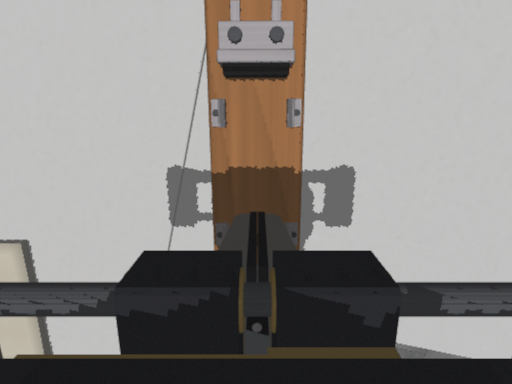

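The grasp came up empty: the fingers show shut at (257,240). I'll check where the stone is now.

```bash
python3 - <<'E'
from h import *
effector.release()
s=env.sense(); print(s["gripper_width"])
R=down(0.0); env.reach(np.array([.48,-.287,.25])-R[:,0]*.04,R)
s=env.sense(); print(s["t"],s["ee_pos"],s["tcp_rot"].round(3),s["gripper_width"])
p,W=cloud("wrist");np.savez("w4.npz",p=p,W=W)
print([(np.round(r["at"],4),r["score"]) for r in tip_of("wrist","stone_center")[:2]])
sc,_=cloud("side"); save("w4.png",np.hstack([cv2.resize(p,(400,300)),cv2.resize(sc[200:380,150:390],(400,300))]))
print([(np.round(r["at"],4),r["score"]) for r in tip_of("side","stone_center")[:2]])
m=(abs(W[...,2]-.029)<.004)&(np.hypot(W[...,0]-.48,W[...,1]+.287)<.15);q=W[m]
print(len(q),cv2.minAreaRect(q[:,:2].astype(np.float32)*1000),np.median(q[:,2]))
E
```

```text
0.0918495934917966
13.5583 [ 0.48037074 -0.32604819  0.24969558] [[-0.001  1.    -0.   ]
 [ 1.     0.001  0.001]
 [ 0.001 -0.    -1.   ]] 0.09146842203538176
[(array([ 0.4808, -0.2886,  0.0152]), 0.77)]
[(array([ 0.4801, -0.285 ,  0.0127]), 0.92)]
4975 ((480.102294921875, -286.2540283203125), (50.207618713378906, 169.85202026367188), 80.17152404785156) 0.028769288219550937
```

View pics/w4.png

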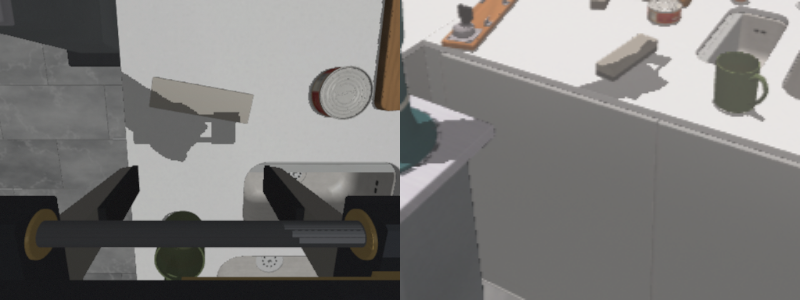

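The stone hasn't moved (same fit to 0.1 mm), so the fingers never actually held it. I'll retry and take pictures during the grasp.

```bash
python3 - <<'E'
from h import *
R=down(np.radians(80.17-180)); im=[]
def snap(l):
    s=env.sense();print(l,round(s["t"],2),s["ee_pos"].round(4),round(s["gripper_width"],4),s["grasp_force"],s["wrist_force"].round(2))
    a,_=cloud("wrist");b,_=cloud("side"); im.append(np.vstack([cv2.resize(a,(400,300)),cv2.resize(b[200:350,140:340],(400,300))]))
env.reach([.4801,-.2862,.09],R); s=env.sense();print(s["ee_pos"],s["gripper_width"])
env.movel([.4801,-.2862,.005],rate=.12); snap("down")
effector.grasp(25); snap("grasped")
env.pause(.3);s=env.sense();print(s["gripper_width"],s["grasp_force"])
save("w5.png",np.hstack(im))
E
```

```text
[ 0.48044909 -0.28636766  0.09031287] 0.09187197038472966
down 16.06 [ 0.4805 -0.2866  0.0055] 0.0919 0.0 [-1.04 -0.6   0.49]
grasped 17.51 [ 0.4801 -0.2862  0.005 ] 0.0002 0.0 [-1.01 -0.    1.13]
0.0002757561728683241 0.0
```

View pics/w5.png

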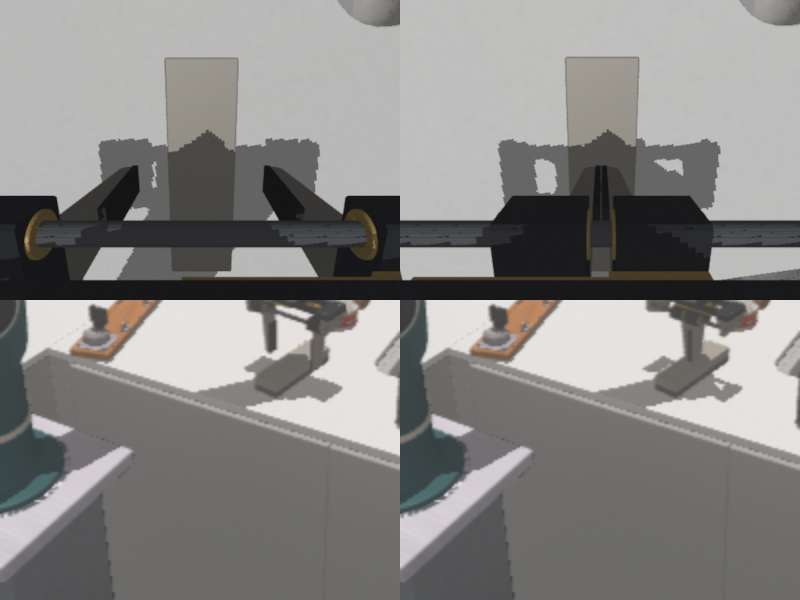

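The fingers close above the stone (tips at wrist pixel ~(600,166) with the stone passing underneath). So the real fingertips appear to sit short of the reported TCP. I'll measure that from the wrist depth.

```bash
python3 - <<'E'
from h import *
s=env.sense();Rt=s["tcp_rot"];t=s["ee_pos"]
p,W=cloud("wrist"); T=(W-t)@Rt
for v in range(196,240,3): print(v,T[v,257].round(4).tolist(),T[v,245].round(4).tolist(),T[v,265].round(4).tolist())
for c in("scene","side"):
    p,W=cloud(c);m=(np.hypot(W[...,0]-.4801,W[...,1]+.2862)<.03)&(W[...,2]>.02);q=W[m];print(c,len(q),np.histogram(q[:,2],bins=np.arange(.02,.12,.005))[0],
      np.sort(q[np.hypot(q[:,0]-.48,q[:,1]+.286)<.015][:,2])[:200:10].round(4))
print(env.sense()["joint_positions"])
E
```

```text
196 [0.0186, -0.0005, -0.0239] [0.0186, -0.0074, -0.0239] [0.0185, 0.004, -0.0238]
199 [0.0166, -0.0005, -0.0233] [0.0168, -0.0074, -0.0238] [0.0165, 0.0041, -0.0231]
202 [0.0151, -0.0005, -0.0242] [0.015, -0.0074, -0.0238] [0.0151, 0.004, -0.0242]
205 [0.0134, -0.0005, -0.0245] [0.0133, -0.0074, -0.0243] [0.0129, 0.0041, -0.0231]
208 [0.0109, -0.0005, -0.0225] [0.0112, -0.0075, -0.0235] [0.0112, 0.0041, -0.0233]
211 [0.0106, -0.0005, -0.027] [0.0093, -0.0075, -0.0233] [0.0093, 0.0041, -0.0233]
214 [0.0106, -0.0006, -0.0322] [0.0096, -0.0073, -0.0293] [0.0096, 0.004, -0.0291]
217 [0.0104, -0.0006, -0.0365] [0.0098, -0.0071, -0.0347] [0.0096, 0.0038, -0.0341]
220 [0.0105, -0.0006, -0.0413] [0.0098, -0.0069, -0.0394] [0.0103, 0.0037, -0.0406]
223 [0.0105, -0.0006, -0.0455] [0.01, -0.0068, -0.0442] [0.0105, 0.0035, -0.0457]
226 [0.0103, -0.0006, -0.0492] [0.0104, -0.0066, -0.0493] [0.0105, 0.0034, -0.0498]
229 [0.0106, -0.0006, -0.0538] [0.0103, -0.0064, -0.0532] [0.0103, 0.0033, -0.0531]
232 [0.0105, -0.0006, -0.0574] [0.0104, -0.0063, -0.0572] [0.0098, 0.0033, -0.0558]
235 [0.0105, -0.0006, -0.0609] [0.01, -0.0062, -0.0599] [0.0106, 0.0031, -0.0612]
238 [0.0102, -0.0006, -0.0637] [0.0102, -0.0061, -0.0637] [0.0105, 0.003, -0.0643]
scene 609 [10 25 67  9 13 14 14 15 11 16 16 15 19 16 14 20 20 12 13] [0.028  0.0311 0.0365 0.0414 0.048  0.0526 0.0575 0.0631 0.0707 0.0777
 0.0841 0.0899 0.0952 0.1013 0.1085]
side 517 [ 7 62 10  6 11 10  8 13  9 13 11 15  7 14 12 17 10 12  4] [0.0262 0.0304 0.0389 0.0455 0.0572 0.0646 0.0741 0.0798 0.0909 0.0982
 0.1078 0.1687 0.1826 0.4349]
[ 0.18957358  0.58940104  0.36936501  1.96452456 -0.33911551  0.64748587
 -0.96719857]
```

```bash
python3 - <<'E'
from h import *
W=np.load("w3.npz")["W"];Rt=down(np.radians(103.44-180));t=np.array([.4958,.1262,.1099]);T=(W-t)@Rt
for v in range(203,224,1): print(v,T[v,257].round(4).tolist(),T[v,245].round(4).tolist())
E
```

```text
203 [-0.0213, -0.0002, 0.0901] [-0.0213, -0.0117, 0.0902]
204 [-0.0224, -0.0002, 0.0902] [-0.0223, -0.0117, 0.0901]
205 [-0.0235, -0.0002, 0.0905] [-0.0237, -0.0118, 0.0913]
206 [-0.0245, -0.0002, 0.0907] [-0.0247, -0.0118, 0.0915]
207 [-0.0257, -0.0002, 0.0911] [-0.0251, -0.0117, 0.0894]
208 [-0.0267, -0.0003, 0.0911] [-0.0268, -0.0118, 0.0915]
209 [-0.0281, -0.0003, 0.0924] [-0.0279, -0.0118, 0.0918]
210 [-0.0287, -0.0003, 0.0912] [-0.0283, -0.0118, 0.0901]
211 [0.011, -0.0004, -0.0275] [-0.0298, -0.0118, 0.0915]
212 [0.0106, -0.0004, -0.0281] [-0.0305, -0.0118, 0.0906]
213 [0.0107, -0.0004, -0.0302] [0.0099, -0.0072, -0.0278]
214 [0.0108, -0.0004, -0.0322] [0.0095, -0.0072, -0.0285]
215 [0.0109, -0.0004, -0.0341] [0.0094, -0.0071, -0.0298]
216 [0.0105, -0.0004, -0.0345] [0.0101, -0.007, -0.0333]
217 [0.0105, -0.0004, -0.0362] [0.0099, -0.007, -0.0344]
218 [0.0106, -0.0004, -0.0379] [0.0104, -0.0069, -0.0373]
219 [0.0106, -0.0004, -0.0394] [0.0097, -0.0069, -0.037]
220 [0.0107, -0.0004, -0.0413] [0.0103, -0.0068, -0.0402]
221 [0.011, -0.0004, -0.0434] [0.0098, -0.0068, -0.0403]
222 [0.0108, -0.0004, -0.0443] [0.0103, -0.0067, -0.043]
223 [0.0113, -0.0004, -0.0472] [0.0101, -0.0066, -0.044]
```

The physical tips sit 27 mm behind the reported TCP (visible end at tool z ≈ -0.027). I'll apply that offset, descend to TCP z ≈ -0.020 while watching the force, and grasp again.

```bash
python3 - <<'E'
from h import *
def st(l):
    s=env.sense();print(l,round(s["t"],2),s["ee_pos"].round(4),round(s["gripper_width"],4),round(s["grasp_force"],1),s["wrist_force"].round(2),s["moment"].round(2));return s
effector.release()
for z in(-.008,-.015,-.020):
    env.movel([.4801,-.2862,z],rate=.08); s=st("down")
    if abs(s["wrist_force"][2])>8: break
effector.grasp(30); s=st("grasped")
if s["gripper_width"]>.04:
    env.movel([.4801,-.2862,.09],rate=.15); st("up")
    R=down(np.radians(103.44-180)); env.reach([.4954,.1277,.09],R); env.pause(.2); s=st("hover")
    p,W=cloud("wrist");T=(W-s["ee_pos"])@s["tcp_rot"];np.savez("w6.npz",p=p,W=W,T=T,ee=s["ee_pos"],R=s["tcp_rot"]);save("w6.png",p)
E
```

```text
down 19.74 [ 0.4794 -0.2858 -0.0089] 0.0917 0.0 [-0.22  0.51 -0.71] [0.04 0.08 0.04]
down 19.99 [ 0.4797 -0.286  -0.0155] 0.0918 0.0 [-0.5  -0.92  0.07] [ 0.1   0.12 -0.  ]
down 20.24 [ 0.4799 -0.2861 -0.0203] 0.0921 0.0 [0.27 0.29 0.47] [ 0.07  0.01 -0.  ]
grasped 20.95 [ 0.4801 -0.2864 -0.0199] 0.0496 30.0 [ 0.08 -0.58  0.33] [-0.01  0.15  0.01]
up 21.83 [ 0.4793 -0.2855  0.089 ] 0.0501 30.0 [-0.    1.01 -5.53] [0.09 0.11 0.07]
hover 23.57 [0.4958 0.1265 0.09  ] 0.0495 30.0 [-0.25 -0.15 -5.57] [0.04 0.08 0.04]
```

View pics/w6.png

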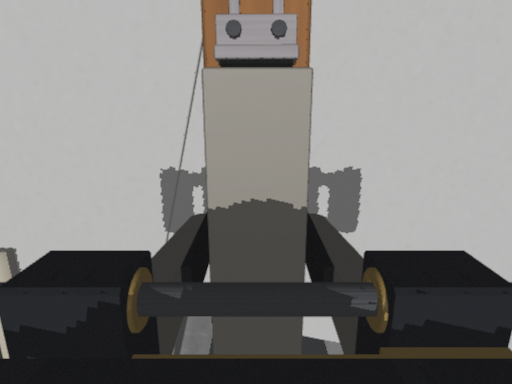

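The stone is held (top from (205,70) to (310,250)), aligned with the base. I'll check the offsets before lowering.

```bash
python3 - <<'E'
from h import *
d=np.load("w6.npz");T,W,ee=d["T"],d["W"],d["ee"]
hz=np.median(W[120:180,230:280,2]);m=abs(W[...,2]-hz)<.005; m[:, :180]=0;m[:,340:]=0;m[210:]=0
a=np.radians(193.44);X=np.array([np.cos(a),np.sin(a)]);Y=np.array([-X[1],X[0]])
O=np.array([.4954,.1277]); q=W[m][:,:2]-O; x,y=q@X,q@Y
print("top z",hz,"ee holder", (ee[:2]-O)@X*1e3,(ee[:2]-O)@Y*1e3, "tool y in holder deg", np.degrees(np.arctan2(d["R"][1,1],d["R"][0,1])))
print("end x",np.percentile(x,[0,.5,2])*1e3)
for lo in(-.08,-.06,-.04,-.03):
    s=(x>lo)&(x<lo+.012); print(lo,s.sum(),np.percentile(y[s],[0.5,99.5])*1e3)
# holder base edges as seen now
m=(abs(W[...,2]-.019)<.005)&(W[...,0]>.5);q=W[m][:,:2]-O;x,y=q@X,q@Y
print("base end x",np.percentile(x,[.2,1])*1e3)
for lo in(-.16,-.14,-.12,-.1): s=(x>lo)&(x<lo+.02);print(lo,s.sum(),np.percentile(y[s],[.5,99.5])*1e3 if s.sum() else 0)
E
```

```text
top z nan ee holder -0.11861465654315177 1.2583637103835204 tool y in holder deg -76.68674195204962Traceback (most recent call last):
  File "<stdin>", line 7, in <module>
    return _quantile_unchecked(
        a, q, axis, out, overwrite_input, method, keepdims, weights)
    return _ureduce(a,
                    func=_quantile_ureduce_func,
    ...<5 lines>...
                    overwrite_input=overwrite_input,
                    method=method)
    r = func(a, **kwargs)
    result = _quantile(arr,
                       quantiles=q,
    ...<2 lines>...
                       out=out,
                       weights=wgt)
    slices_having_nans = np.isnan(arr[-1, ...])
                                  ~~~^^^^^^^^^
IndexError: index -1 is out of bounds for axis 0 with size 0
```

```bash
python3 - <<'E'
from h import *
d=np.load("w6.npz");T,W,ee=d["T"],d["W"],d["ee"]
print(np.isnan(W[60:210,210:305,2]).mean()); 
a=np.radians(193.44);X=np.array([np.cos(a),np.sin(a)]);Y=np.array([-X[1],X[0]]);O=np.array([.4954,.1277])
hz=np.nanmedian(W[75:205,210:300,2]);m=abs(W[...,2]-hz)<.005;m[210:]=0
print("top z",hz)
if m.sum()<500:
    # no depth: intersect colour edges with the known top plane
    hz=.14; m=None
else:
    q=W[m][:,:2]-O;x,y=q@X*1e3,q@Y*1e3;print("end x",np.percentile(x,[0,.5,2]))
    for lo in(-80,-60,-40): s=(x>lo)&(x<lo+12);print(lo,s.sum(),np.percentile(y[s],[.5,99.5]))
m=(abs(W[...,2]-.019)<.005)&(np.hypot(W[...,0]-.6,W[...,1]-.15)<.1);q=W[m][:,:2]-O;x,y=q@X*1e3,q@Y*1e3
if m.sum(): print("base end x",np.percentile(x,[.2,1]))
for lo in(-140,-120,-100,-80): s=(x>lo)&(x<lo+20);print(lo,s.sum(),np.percentile(y[s],[.5,99.5]) if s.sum() else 0)
E
```

```text
0.004421052631578947
top z 0.1387625201285948
end x [-85.88053555 -85.61198579 -84.71192171]
-80 2966 [-23.82574569  25.25041248]
-60 2744 [-23.9802561   25.26496117]
-40 2455 [-24.08077268  25.16541559]
base end x [-147.6523806 -147.3512935]
-140 955 [-42.64174428  42.84771333]
-120 669 [-42.7642769   42.88921909]
-100 33 [-41.35976027  42.26663459]
-80 0 0
```

```bash
python3 - <<'E'
from h import *
a=np.radians(193.44);X=np.array([np.cos(a),np.sin(a)]);Y=np.array([-X[1],X[0]])
g=np.array([.4958,.1265])-.0006*Y+.0003*X; c=np.array([.4954,.1277])
R=down(np.radians(103.44-180))
def st(l):
    s=env.sense();e=s["ee_pos"][:2]-g;print(l,round(s["t"],2),s["ee_pos"].round(4),"err mm",round(e@X*1e3,2),round(e@Y*1e3,2),s["wrist_force"].round(2),s["moment"].round(2));return s
env.movel([*c,.03],R,rate=.1);env.pause(.2); s=st("a"); c=c+g-s["ee_pos"][:2]
env.movel([*c,.022],R,rate=.1);env.pause(.2); s=st("b"); c=c+g-s["ee_pos"][:2]
f0=s["wrist_force"][2]; z=.022
for z in(.012,.006,.003,.0015,.0005,-.0005,-.0015):
    env.movel([*c,z],R,rate=.03); env.pause(.1); s=st(z)
    if abs(s["wrist_force"][2]-f0)>2.5 or np.hypot(*s["wrist_force"][:2])>6: break
E
```

```text
a 24.57 [0.4959 0.1279 0.0307] err mm -0.78 -0.75 [-0.16  0.72 -4.17] [0.06 0.11 0.01]
b 25.02 [0.4949 0.1268 0.0221] err mm 0.47 0.07 [-0.34 -0.11 -3.66] [0.03 0.1  0.02]
0.012 25.6 [0.4953 0.1269 0.012 ] err mm 0.06 0.07 [-0.52  0.39 -4.18] [ 0.04  0.1  -0.05]
0.006 26.05 [0.4953 0.1269 0.006 ] err mm 0.12 0.08 [-0.52 -0.18 -3.19] [0.06 0.07 0.02]
0.003 26.4 [0.4952 0.127  0.003 ] err mm 0.13 0.03 [ 0.33  0.05 -4.11] [ 0.03  0.1  -0.01]
0.0015 26.75 [0.4953 0.127  0.0015] err mm 0.11 0.02 [ 0.28  0.18 -3.97] [0.04 0.13 0.02]
0.0005 27.1 [0.4953 0.127  0.0005] err mm 0.12 0.01 [ 0.57 -0.26 -3.79] [ 0.01  0.11 -0.01]
-0.0005 27.45 [ 0.4954  0.1271 -0.    ] err mm -0.08 -0.03 [-1.44  0.05  6.22] [-0.18  0.62  0.01]
```

```bash
python3 - <<'E'
from h import *
s=env.sense();c=s["ee_pos"][:2]
R=down(np.radians(103.44-180))
env.movel([*c,.0003],R,rate=.03); print(env.sense()["wrist_force"].round(2))
effector.release(); env.movel([*c,.10],R,rate=.2)
R=down(np.radians(-3.7)); env.reach(np.array([.45,.115,.20])-R[:,0]*.04,R); env.pause(.1)
s=env.sense();p,W=cloud("wrist");print(s["t"],s["ee_pos"])
a=np.radians(193.44);X=np.array([np.cos(a),np.sin(a)]);Y=np.array([-X[1],X[0]]);O=np.array([.4954,.1277])
m=(abs(W[...,2]-.049)<.005)&(np.hypot(W[...,0]-.495,W[...,1]-.1277)<.12);q=W[m];q2=(q[:,:2]-O)*1e3
x,y=q2@X,q2@Y;k=(abs(y)<30)&(x<95);print("stone",np.percentile(x[k],[.5,99.5]),np.percentile(y[k],[.5,99.5]),np.median(q[:,2]))
A=np.c_[q[k],] if 0 else np.c_[x[k],y[k],np.ones(k.sum())];print("tilt",np.linalg.lstsq(A,q[k][:,2]*1e3,rcond=None)[0])
k=(W[...,2]>.08)&(W[...,2]<.097)&(np.hypot(W[...,0]-.394,W[...,1]-.1035)<.05);q=W[k];print("bar",len(q),cv2.minAreaRect(q[:,:2].astype(np.float32)*1000))
for yaw in(-3.7,-50,-100,-110):
    q=solver.inverse_kinematics((.3942,.1035,.033),down(np.radians(yaw)));print(yaw,None if q is None else q.round(2))
E
```

```text
[ 0.12 -0.61 -2.51]
30.3333 [0.44710973 0.07519514 0.19915318]
stone [-84.23272509  83.86455902] [-24.99471433  24.42218451] 0.048731810001178405
tilt [2.70593227e-04 1.92618184e-03 4.87307309e+01]
bar 582 ((394.3485107421875, 103.307861328125), (40.066131591796875, 14.420036315917969), 83.66253662109375)
-3.7 [-0.39  0.33  0.06  2.29 -0.04  0.53 -0.37]
-50 [-0.44  0.33  0.12  2.29 -0.07  0.53 -1.14]
-100 [-0.53  0.33  0.21  2.3  -0.14  0.53 -1.95]
-110 [-0.55  0.33  0.24  2.3  -0.15  0.53 -2.11]
```

The stone lies flat and centred (tilt about 0, y ±25). Next, grip the knob and turn it clockwise by feel.

```bash
cat > turn.py <<'E'
from h import *
P=[.3943,.1034,.033]
def M(n=4):
    v=[];f=[]
    for _ in range(n): s=env.sense();v.append(s["moment"]);f.append(s["wrist_force"]);env.pause(.02)
    return np.mean(v,0),np.mean(f,0),s
def yaw_of(s): return np.arctan2(s["tcp_rot"][1,1],s["tcp_rot"][0,1])
E
python3 - <<'E'
from turn import *
y=np.radians(-5)
env.reach([P[0],P[1],.10],down(y)); env.movel(P,down(y),rate=.12); m,f,s=M(); print("pre",m.round(3),f.round(2),s["ee_pos"])
m0=m
effector.grasp(50); m,f,s=M(); print("grip",round(s["t"],2),s["gripper_width"],s["grasp_force"],m.round(3),f.round(2),s["ee_pos"].round(4))
if s["gripper_width"]<.01: raise SystemExit
for i in range(5):
    y-=.1; env.movel(P,down(y)); m,f,s=M(); print(round(s["t"],2),round(y,3),round(yaw_of(s),3),m.round(3),f.round(2),s["ee_pos"].round(4))
    if abs(m[2]-m0[2])>.45: break
np.save("st.npy",[y,m0[2]])
E
```

```text
pre [ 0.002 -0.002 -0.004] [-0.3   0.06 -0.24] [0.39552726 0.10361883 0.03392492]
grip 32.91 0.013770512817370694 49.99927639961243 [-0.002 -0.022  0.092] [-0.13  0.13 -0.08] [0.3943 0.1034 0.033 ]
33.23 -0.187 -0.186 [-0.053 -0.116 -0.18 ] [ 0.57 -0.34 -1.07] [0.3944 0.1034 0.033 ]
33.54 -0.287 -0.285 [-0.106 -0.254 -0.2  ] [ 1.19 -0.34 -2.17] [0.3945 0.1034 0.033 ]
33.86 -0.387 -0.384 [-0.197 -0.394 -0.211] [ 1.67 -0.89 -2.94] [0.3946 0.1033 0.033 ]
34.17 -0.487 -0.484 [-0.286 -0.628 -0.178] [ 2.75 -1.08 -3.44] [0.3946 0.1033 0.033 ]
34.49 -0.587 -0.584 [-0.436 -0.875 -0.198] [ 4.8  -2.17 -4.64] [0.3947 0.1033 0.033 ]
```

```bash
python3 - <<'E'
from turn import *
y,m0=np.load("st.npy"); P=np.array(P); f=np.array([4.8,-2.2,-4.6]); t0=env.sense()["t"]
while True:
    P=P+np.clip(f/12000*.6,-.0003,.0003); y-=.03; env.movel(P,down(y)); m,f,s=M(3); tz=m[2]-m0
    print(round(s["t"],2),round(y,3),round(yaw_of(s),3),round(tz,3),m.round(2)[:2],f.round(1),round(s["gripper_width"],4),flush=True)
    if abs(tz)>.33 or s["t"]>t0+9 : break
np.save("st.npy",[y,m0]);np.save("P.npy",P)
E
```

```text
34.79 -0.617 -0.615 0.047 [-0.54 -0.54] [ 2.7 -2.6  0.4] 0.0136
35.09 -0.647 -0.646 0.059 [-0.48 -0.39] [ 2.1 -2.   2.6] 0.0135
35.39 -0.677 -0.676 0.066 [-0.35 -0.38] [ 1.9 -1.5  2.4] 0.0139
35.69 -0.707 -0.706 0.002 [-0.09 -0.41] [ 1.5 -0.5  0.6] 0.0137
35.99 -0.737 -0.736 0.046 [ 0.07 -0.34] [ 1.5  0.5 -0.8] 0.0138
36.29 -0.767 -0.766 0.049 [ 0.14 -0.24] [0.9 1.2 0.2] 0.0136
36.59 -0.797 -0.797 0.089 [ 0.2  -0.15] [0.4 1.3 0.3] 0.014
36.89 -0.827 -0.827 0.019 [ 0.16 -0.08] [0.3 0.7 0.3] 0.0136
37.19 -0.857 -0.857 0.072 [0.12 0.  ] [ 0.1  1.1 -0.8] 0.0137
37.49 -0.887 -0.887 0.095 [-0.03  0.06] [-0.6 -0.   0.4] 0.0136
37.79 -0.917 -0.917 0.057 [-0.14  0.09] [-0.2 -0.2 -0.6] 0.0139
38.09 -0.947 -0.947 0.103 [-0.23  0.16] [-0.5 -1.6 -0.1] 0.0136
38.39 -0.977 -0.977 0.102 [-0.29  0.17] [-0.2 -1.5  0.5] 0.0136
38.69 -1.007 -1.007 0.091 [-0.28  0.13] [-0.7 -1.5 -0.4] 0.0136
38.99 -1.037 -1.037 0.052 [-0.24  0.13] [-0.1 -1.  -1.3] 0.0137
39.29 -1.067 -1.067 0.078 [-0.22  0.17] [-0.6 -1.  -0.2] 0.0134
39.59 -1.097 -1.097 0.096 [-0.23  0.2 ] [-0.6 -1.   0.9] 0.0137
39.89 -1.127 -1.127 0.075 [-0.13  0.1 ] [-0.1 -0.2 -0.2] 0.0138
40.19 -1.157 -1.157 0.064 [-0.13  0.09] [ 0.2 -0.7 -0.8] 0.0136
40.49 -1.187 -1.187 0.052 [-0.06  0.1 ] [-0.1 -0.4 -0. ] 0.0137
40.79 -1.217 -1.217 0.087 [-0.07  0.11] [-0.  -0.5 -0.1] 0.0136
41.09 -1.247 -1.247 0.084 [-0.06  0.06] [-0.3 -0.2 -0.1] 0.0135
41.39 -1.277 -1.277 0.103 [-0.05  0.03] [ 0.4 -0.6  0.3] 0.014
41.69 -1.307 -1.307 0.092 [-0.01  0.03] [ 0.4 -0.   0.9] 0.0135
41.99 -1.337 -1.336 0.087 [-0.01 -0.04] [ 1.1 -0.3 -0.3] 0.0139
42.29 -1.367 -1.366 0.226 [ 0.01 -0.03] [ 0.1 -0.3  0.1] 0.0138
42.59 -1.397 -1.396 0.444 [-0.05 -0.07] [ 0.5  0.1 -0. ] 0.0136
```

Torque rises clearly above the sliding level: 0.09, then 0.23, then 0.44 N m. At 0.025 N m/N that means about 10–14 N of clamping, within the hand-firm range, so I'll let go and check.

```bash
python3 - <<'E'
from turn import *
m,f,s=M(3);P=s["ee_pos"];print(m.round(3),f.round(2));y=np.load("st.npy")[0]
effector.release(); env.movel([P[0],P[1],.12],down(y),rate=.15)
R=down(np.radians(-3.7)); env.reach(np.array([.45,.115,.20])-R[:,0]*.04,R); env.pause(.2)
p,W=cloud("wrist");print(env.sense()["t"])
a=np.radians(193.44);X=np.array([np.cos(a),np.sin(a)]);Y=np.array([-X[1],X[0]]);O=np.array([.4954,.1277])
m=(abs(W[...,2]-.049)<.005)&(np.hypot(W[...,0]-.495,W[...,1]-.1277)<.12);q=W[m];q2=(q[:,:2]-O)*1e3
x,y=q2@X,q2@Y;k=(abs(y)<30)&(x<84);print("stone",np.percentile(x[k],[.5,99.5]),np.percentile(y[k],[.5,99.5]),np.median(q[:,2]))
print("tilt",np.linalg.lstsq(np.c_[x[k],y[k],np.ones(k.sum())],q[k][:,2]*1e3,rcond=None)[0])
k=(W[...,2]>.08)&(W[...,2]<.097)&(np.hypot(W[...,0]-.394,W[...,1]-.1035)<.05);q=W[k];print("bar",cv2.minAreaRect(q[:,:2].astype(np.float32)*1000))
save("end.png",p)
E
```

```text
[-0.005 -0.013  0.411] [ 0.21 -0.77  0.74]
46.0917
stone [-91.13573741  76.87072431] [-23.67020381  26.15657225] 0.048709994894402864
tilt [1.75123657e-04 8.23335157e-04 4.86967609e+01]
bar ((394.4594421386719, 103.40999603271484), (39.46611404418945, 14.179376602172852), 10.70555305480957)
```

View pics/end.png

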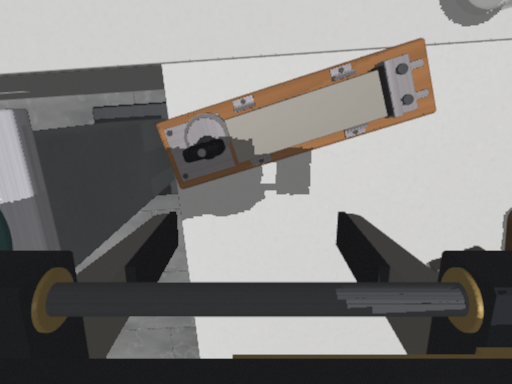

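The stone lies flat between the guides, hard against the stop at (388,90), with the knob turned at (205,150). The gripper is clear.

```bash
python3 -c "
from station import workorder
print(workorder.finish_job())"
```

```text
the job is handed in; nothing more can be done
None
```

The whetstone lies flat in its holder against the rubber stop, the knob is turned clockwise to about 10–14 N of clamping (estimated from the wrist torque), and the job was handed in after about 46 s with the gripper clear. The first grasp missed because the fingertips sit 27 mm short of the reported tool point.

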